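# Lift a pressed block out of its mould and hold it in the ratchet clamp

### The job

Lift the pressed fibre block out of its open mould and stand it upright on the bed of the ratchet clamp, in line with the jaws and between them, and let go of it. Then pump the clamp's trigger towards its handle, moving the jaw by the trigger only, until the sprung pad presses the block against the fixed jaw with its spring about 5 mm pushed in; more than 10 mm would crush the block. The clamp has no lock, so finish with the trigger still held back in the gripper and the block gripped; leave the things standing around where they are.

Things in the scene. Friction and masses are not known exactly. Their poses are not given: they have to be found in the camera images.
- block_centre (a point): Centre of the loose brown pressed-fibre block, 44 mm (own x) by 50 mm (own y) by 48 mm high, 0.12 kg, with an oblong hollow in its top (18 x 30 mm, 22 mm deep). At the start it sits in the mould, its axes along the mould's, its underside 10 mm above the table, standing 24 mm proud of the mould's top face. Grip it across its own x (44 mm).
- mould_cavity (a point): Centre of the mouth of the cavity, on the top face of the fixed aluminium mould (98 mm in x, 110 mm in y, 34 mm high). The cavity is 24 mm deep and leaves the block 1.5 mm of play a side. Four guide pins stand 6 mm above the top face, 40 mm in x and 46 mm in y from the middle.
- bed_spot (a point): Point on the clamp's flat bed (90 mm wide, top 12 mm above the table), on its centre line. Own y is the clamp's axis, pointing to the fixed jaw, z up. The fixed jaw (70 mm wide, top 68 mm above the table) has its face 35 mm from here in +y. The block goes between it and the sprung pad, its 50 mm side along y; it need not touch either: the pad pushes it along. The clamp is fixed to the table.
- pad_face (a point): Middle of the front of the sprung rubber pad on the sliding jaw (56 mm wide, top 56 mm above the table), facing the fixed jaw; axes as bed_spot's. At the start it is 81 to 66 mm from the fixed jaw's face. Pumping the trigger moves it towards the fixed jaw; do not push jaw or pad with the hand.
- jaw (a joint): Travel of the sliding jaw towards the fixed jaw in m; 0 to 0.015 at the start, at most 0.062. Friction of 2.5 N holds it between strokes, but once the pad is pushed in by more than about 2 mm its spring drives the jaw back as soon as the trigger is let go.
- pad (a joint): How far the pad is pushed back into the jaw against its spring, in m: 0 free, 1.2 N per mm, 0.016 at most. Wanted at the end 0.003 to 0.008 (about 0.0055 is best); above 0.010 crushes the block.
- trigger_grip (a point): Point in the middle of the black trigger, 19 mm below its top; an upright bar 22 mm wide (x), 14 mm thick (y), axes as bed_spot's. At rest it is 151 mm above the table and 180 mm from bed_spot in -y. Its hinge, along x, lies 66 mm below, so it swings 27 mm in -y (6 mm down) towards the fixed handle (24 x 16 mm, 57 mm behind, top 165 mm up). Pinch it across x and swing it, or push its +y face.
- trigger (a joint): Angle of the trigger in rad: 0 at rest, 0.42 at its stop, leaning to the handle. A spring returns it (1 to 3 N at the grip point). Its pawl drives a bar with 5 mm teeth: once it meets a tooth the jaw moves about 40 mm per rad, and stays put while the trigger returns. A full stroke moves the jaw 10 to 15 mm. Pressing the block takes up to 12 N at the grip point.
- cup: Loose translucent food cup, 106 mm wide, 76 mm high; bystander.
- label_roll: Loose roll of blank labels, 55 mm wide, 25 mm high; bystander.
- hygrometer: Loose round hygrometer, 60 mm wide, 19 mm high; bystander.
- dropper: Loose dropper bottle, 33 mm wide, 102 mm high; bystander.
Mind the look-alikes: they are no part of the job. What is meant by the part that bears block_centre is not blue or pink, and is the smaller of those in its own colour.

How it is judged:
By the outcome, as a careful person would: the job done as asked, in the order asked, and still so for the second after the job is handed in, while the arm keeps its last pose, push and grip.
It also fails if it takes over 72 s, if anything falls off the work surface, if the arm or the gripper's body presses on something with over 40 N, if the wrist force passes 120 N, or if a joint passes its speed limit or range.

### The arm

A 6-joint arm with a two-finger parallel gripper is mounted at the origin on a cart in front of the work surface, level with it; the furniture and walls round the work are solid. World frame = base frame: x ahead of the robot, y to its left, z up, the work surface at z = 0. Lengths are in m, angles in rad, forces in N, time in s.
With the tool pointing down it reaches from about 0.25 to 0.725 m from the base axis. Payload 4 kg.
Tool frame: the origin (TCP) lies at the very end of the fingers, on their centre line; the grasp point (between the pads) lies env.tcp_to_grasp behind it (env.tcp_to_grasp is the distance from the TCP to the grasp point, in m); z points along the fingers, y is the direction in which the jaws open and shut (so a half turn about z gives the same grasp; the last joint's range is limited). The gripper opens to 85 mm and grips with 20 to 120 N. Pads are 22 mm wide; open, the fingers measure 114 mm over their backs; the gripper's body (76 mm by 85 mm) begins 54 mm behind the grasp point. The pads swing forward as they close: fully open they stand 13 mm farther back than shut.
Start: joints at [0, 0.241, 0.005, 1.335, 0, 1.571], TCP at [0.5, -0, 0.231] pointing down, gripper open.
Joint ranges: [-2.72, 2.72], [-1.05, 1.87], [-1.09, 1.28], [-1.99, 2.15], [-1.42, 1.44], [-3.14, 3.14]. Speed limits (rad/s): [2.79, 2.79, 3.14, 3.14, 3.14, 3.14].

### API

Orientations are given as a 3x3 rotation matrix whose columns are the frame's x, y, z axes.
In Python, from station import env, viewer gives the robot as it stands.
- The arm moves only by the shell command python3 -m handwheel 'ROWS' [FORCE]. ROWS is JSON, a list of rows, each an object with "grip": the finger opening in mm, from 0 to 85.4; "dp": the shift along the tool's x, y, z in mm, a list of three; "rotation": the turn, a rotation vector about the tool's x, y, z in degrees, a list of three. A call has 1 to 20 rows; each row is the pose to reach, as a shift and turn from the pose commanded when the call began, along the tool's axes at that moment; what a row does not reach only later rows make up. A row lasts 1/12 s, in which the tool goes at most 41.7 mm and 7.16 degrees, less where a joint would pass 70% of its speed; a pose out of reach is approached as far as the arm can. A call with a gripper value outside its range is refused whole. The fingers move at their own pace and stop on an object; FORCE is the grip in N (left out, the last holds). Time passes only in rows, so rows that repeat a pose let the fingers close. It gives the time, the measured TCP pose, the force and the opening at its end, in the units of the state.
- env.get_state(): the state, without advancing time (a new reading comes with each control period).
- viewer.get_image(name): name is "scene" or "side" or "wrist"; returns the picture (384x512x3 uint8, red, green, blue); there is no depth.
- viewer.camera_model(name): a dict with "mtx" (3x3 intrinsics, pixels), "rvec" (rotation vector, rad) and "tvec" (3), from world to camera coordinates, as OpenCV has them. Camera axes: x right, y down, z forward; pixel columns grow to the right and rows downward; lengths in m; the calibration is good to about 2 mm. A picture is of the moment at which its call begins: read the wrist's pose just before it. camera_model takes no time and is no camera call; for the wrist camera it gives the pose at the moment of the call.
- env.sign_off(): hands the job in, once; it reports no verdict.
The state is a dict: "t": time; "joints": joint angles; "qvel": joint speeds; "joint_torque": joint torques, N m; "eef_pos": TCP position; "ee_rot": TCP orientation; "wrist_force": force on the tool from outside, world axes, zero at the start; "moment": the same for the moment, N m; "gripper_width": opening from 0.0 (shut) to 1.0 (fully open).
Only numpy, scipy, OpenCV 4.12 (cv2) and the standard library are available. Lean on these libraries where they do the work, as an engineer would, in place of code of your own. Each camera call takes 0.05 s, during which the arm holds its last target.

## Working session

There is one attempt and no reset: what is moved stays moved. The work goes in short steps, Python scripts to look and compute and a shell command to move; the robot and the scene stay as the last step left them, time stands still between calls to the robot, and variables do not carry over. Pictures are saved under pics/ and viewed, and the job is handed in when it is done.

```bash
mkdir -p pics; ls
python3 - <<'E'
from station import env, viewer
import cv2, numpy as np
print(env.tcp_to_grasp); s=env.get_state(); print(s)
for n in ["scene","side","wrist"]:
    m=viewer.camera_model(n); R=cv2.Rodrigues(np.array(m["rvec"]))[0]
    print(n,np.array(m["mtx"]).tolist(), (-R.T@np.array(m["tvec"]).ravel()).round(3), R.round(3).tolist())
    cv2.imwrite(f"pics/{n}0.png",viewer.get_image(n)[:,:,::-1])
E
```

```text
pics
0.0187
{'t': 0.0, 'joints': array([ 2.22593256e-05,  2.41357321e-01,  3.67699455e-03,  1.33522286e+00,
       -5.43550466e-06,  1.57080250e+00]), 'qvel': array([-7.75471976e-04, -9.08767055e-04,  6.71127621e-04, -1.64426227e-03,
        5.80670059e-04, -2.34807244e-05]), 'joint_torque': array([ 5.50268451e-04, -3.72315860e+01,  2.52406776e+01,  1.67737965e-02,
        2.29149265e-05,  1.14679995e-05]), 'eef_pos': array([4.99335761e-01, 9.46520162e-06, 2.30422756e-01]), 'ee_rot': array([[-1.60960747e-05,  9.99997780e-01, -2.10685702e-03],
       [ 1.00000000e+00,  1.60845598e-05, -5.48240188e-06],
       [-5.44850184e-06, -2.10685711e-03, -9.99997781e-01]]), 'wrist_force': array([-0.37265034,  0.21002214, -0.01705122]), 'moment': array([ 0.02849135,  0.04161228, -0.02550182]), 'gripper_width': 0.9994926940738722}
scene [[466.47738176923644, 0.0, 252.72084924960546], [0.0, 466.47738176923644, 188.13411008761312], [0.0, 0.0, 1.0]] [-0.334 -1.019  0.74 ] [[0.772, -0.635, -0.017], [-0.268, -0.301, -0.915], [0.576, 0.711, -0.402]]
side [[473.3692209988611, 0.0, 250.6301537929634], [0.0, 473.3692209988611, 191.27533454646553], [0.0, 0.0, 1.0]] [0.367 1.043 0.85 ] [[-0.979, -0.206, 0.004], [-0.125, 0.576, -0.808], [0.164, -0.791, -0.589]]
wrist [[268.9586112270567, 0.0, 255.3549459258358], [0.0, 268.9586112270567, 191.46140720262872], [0.0, 0.0, 1.0]] [0.5   0.08  0.374] [[1.0, -0.0, -0.0], [-0.0, -0.95, 0.314], [-0.0, -0.314, -0.95]]
```

View pics/scene0.png

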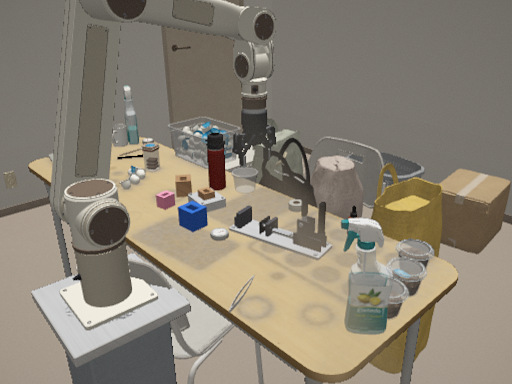

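View pics/side0.png

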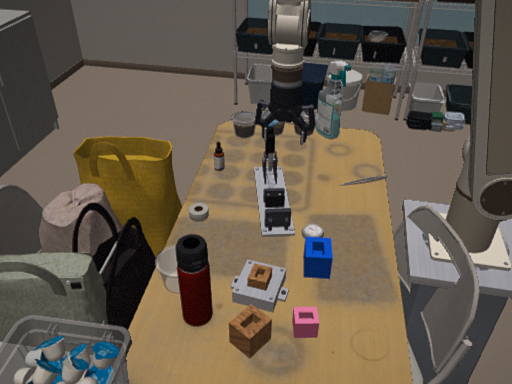

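View pics/wrist0.png

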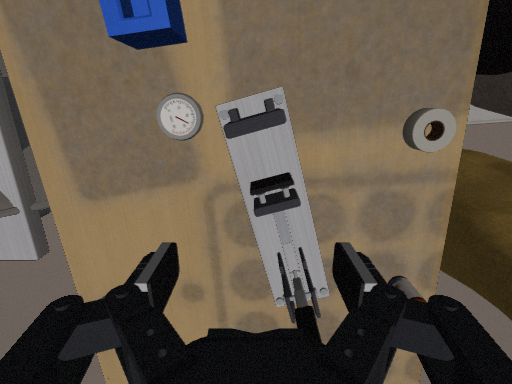

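The wrist view shows the clamp, with the fixed jaw near (255,122), the pad near (272,184) and the trigger near (305,310). The mould, with the small brown block in it, is at (260,280) in the side view. Enlarging those parts.

Run:
```python
import cv2
def c(n,x0,y0,x1,y1,f,o):
    i=cv2.imread(f"pics/{n}.png")[y0:y1,x0:x1]; cv2.imwrite(f"pics/{o}.png",cv2.resize(i,None,fx=f,fy=f,interpolation=cv2.INTER_CUBIC))
c("wrist0",200,80,340,330,2.4,"w0c")
c("side0",210,120,340,350,2.6,"s0c")
c("side0",220,250,300,315,8,"s0m")
```

```text
(no output)
```

View pics/w0c.png

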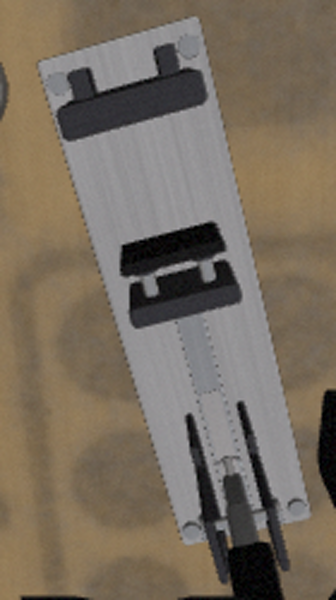

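View pics/s0m.png

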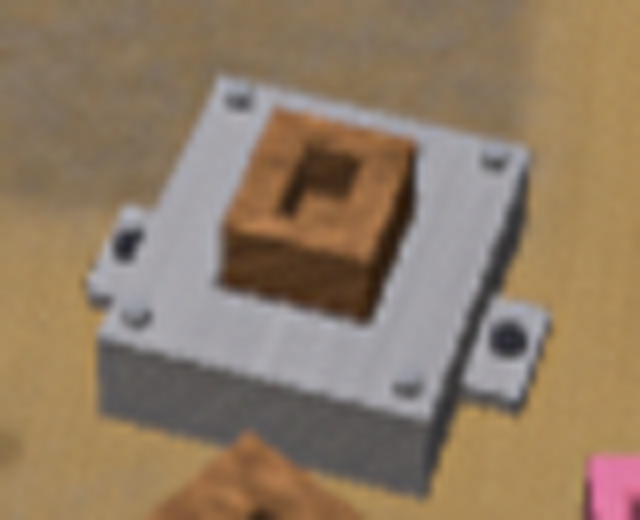

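View pics/s0c.png

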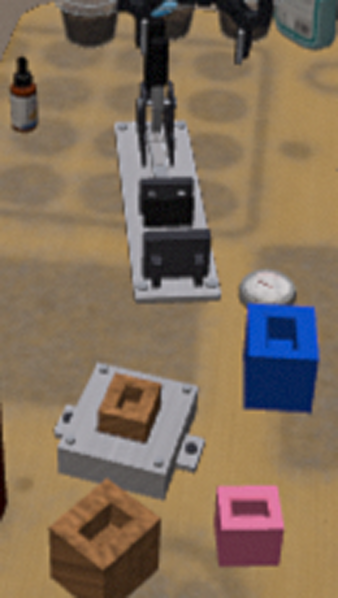

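```bash
cat > h.py <<'E'
import cv2, numpy as np, json
def ray(m,px):
    R=cv2.Rodrigues(np.array(m["rvec"],float))[0]; t=np.array(m["tvec"],float).ravel()
    d=R.T@np.linalg.inv(np.array(m["mtx"]))@np.array([px[0],px[1],1.]); return -R.T@t,d
def pl(m,px,z):
    c,d=ray(m,px); return c+d*(z-c[2])/d[2]
def proj(m,P): return cv2.projectPoints(np.array(P,float).reshape(-1,3),np.array(m["rvec"],float),np.array(m["tvec"],float),np.array(m["mtx"]),None)[0].reshape(-1,2)
E
python3 - <<'E'
from h import *
from station import env, viewer
s=viewer.camera_model("side"); w=viewer.camera_model("wrist")
def show(name,P):
    P=np.array(P); print(name,P.mean(0).round(4)); 
    for i in range(4):
        e=P[(i+1)%4]-P[i]; print("  ",P[i].round(4),"edge",np.linalg.norm(e).round(4),np.degrees(np.arctan2(e[1],e[0])).round(1))
f=lambda L,k,o:[(a/k+o[0],b/k+o[1]) for a,b in L]
show("mould",[pl(s,p,.034) for p in f([(222,75),(528,150),(430,418),(100,340)],8,(220,250))])
show("block",[pl(s,p,.058) for p in f([(275,108),(415,140),(367,265),(226,228)],8,(220,250))])
show("bed",[pl(w,p,.012) for p in f([(38,65),(197,17),(310,515),(185,545)],2.4,(200,80))])
print("fixed jaw top",[pl(w,p,.068).round(4) for p in f([(58,107),(204,70),(207,97),(67,141)],2.4,(200,80))])
print("pad top",[pl(w,p,.056).round(4) for p in f([(122,243),(217,222),(226,252),(120,275)],2.4,(200,80))])
E
```

```text
mould [0.5002 0.2865 0.034 ]
   [0.5425 0.2259 0.034 ] edge 0.0968 173.0
   [0.4464 0.2377 0.034 ] edge 0.1082 83.9
   [0.4579 0.3453 0.034 ] edge 0.0964 -5.0
   [0.5539 0.3369 0.034 ] edge 0.1116 -95.8
block [0.5003 0.2873 0.058 ]
   [0.5192 0.2601 0.058 ] edge 0.0426 174.3
   [0.4768 0.2643 0.058 ] edge 0.0511 84.5
   [0.4817 0.3152 0.058 ] edge 0.042 -7.5
   [0.5233 0.3098 0.058 ] edge 0.0498 -94.7
bed [ 0.5349 -0.071   0.012 ]
   [0.4495 0.0746 0.012 ] edge 0.0878 15.9
   [0.5339 0.0986 0.012 ] edge 0.3264 -74.7
   [ 0.6202 -0.2161  0.012 ] edge 0.0876 -163.5
   [ 0.5362 -0.2411  0.012 ] edge 0.3274 105.4
fixed jaw top [array([0.4657, 0.057 , 0.068 ]), array([0.5326, 0.0733, 0.068 ]), array([0.5344, 0.0614, 0.068 ]), array([0.4694, 0.0414, 0.068 ])]
pad top [array([ 0.4947, -0.0119,  0.056 ]), array([ 0.543 , -0.0008,  0.056 ]), array([ 0.5483, -0.0167,  0.056 ]), array([ 0.4936, -0.0292,  0.056 ])]
```

Run:
```python
from h import *
from station import env, viewer
s=viewer.camera_model("side"); w=viewer.camera_model("wrist"); c=viewer.camera_model("scene")
for n,p in dict(bottleL=(181,315),bottleR=(212,318),bottlebot=(197,324),big=(251,352),cup=(172,288),trigw=(0,0)).items(): print(n,pl(s,p,0).round(3))
b=pl(s,(197,324),0)
for z in (.15,.2,.22,.25,.28): print(z,proj(s,[b[0],b[1]-.03,z]).round(0))
for y in (.012,.02): print("padface bottom",[pl(w,(a/2.4+200,b/2.4+80),y).round(4) for a,b in [(122,243),(217,222)]])
```

```text
bottleL [0.659 0.396 0.   ]
bottleR [0.589 0.39  0.   ]
bottlebot [0.617 0.412 0.   ]
big [0.486 0.457 0.   ]
cup [0.706 0.324 0.   ]
trigw [ 2.714 -1.889  0.   ]
0.15 [[197. 266.]]
0.2 [[195. 248.]]
0.22 [[195. 240.]]
0.25 [[193. 229.]]
0.28 [[192. 217.]]
padface bottom [array([ 0.4939, -0.0246,  0.012 ]), array([ 0.5489, -0.012 ,  0.012 ])]
padface bottom [array([ 0.4941, -0.0223,  0.02  ]), array([ 0.5478, -0.0099,  0.02  ])]
```

Cross-checks pass. The mould measures 97x110 mm with its x axis at about -6°. The block centre agrees with the mould centre to 1 mm. The clamp yaw is about +15.2° and the gap about 71 mm. Moving above the block.

```bash
python3 -m handwheel '[{"grip":85,"dp":[30,0,0],"rotation":[0,0,1]},{"grip":85,"dp":[60,0,0],"rotation":[0,0,2]},{"grip":85,"dp":[90,0,0],"rotation":[0,0,3]},{"grip":85,"dp":[120,0,0],"rotation":[0,0,4]},{"grip":85,"dp":[150,0,0],"rotation":[0,0,5]},{"grip":85,"dp":[180,0,0],"rotation":[0,0,6]},{"grip":85,"dp":[210,1,0],"rotation":[0,0,6]},{"grip":85,"dp":[240,1,0],"rotation":[0,0,6]},{"grip":85,"dp":[265,1,0],"rotation":[0,0,6]},{"grip":85,"dp":[287,1,0],"rotation":[0,0,6]},{"grip":85,"dp":[287,1,0],"rotation":[0,0,6]},{"grip":85,"dp":[287,1,0],"rotation":[0,0,6]},{"grip":85,"dp":[287,1,0],"rotation":[0,0,6]}]' 40
python3 - <<'E'
from h import *
from station import env, viewer
print(env.get_state()["eef_pos"],env.get_state()["ee_rot"].round(3).tolist())
w=viewer.camera_model("wrist"); i=viewer.get_image("wrist")[:,:,::-1]
cv2.imwrite("pics/w1.png",i); cv2.imwrite("pics/w1c.png",cv2.resize(i[150:350,130:390],None,fx=3,fy=3,interpolation=cv2.INTER_CUBIC))
np.savez("w1.npz",**{k:np.array(v) for k,v in w.items()})
E
```

```text
t: 1.23
eef_pos: [0.5007, 0.2865, 0.2308]
ee_rot: [[0.104, 0.995, -0.001], [0.995, -0.104, -0.001], [-0.001, -0.001, -1.0]]
wrist_force: [-0.4, -0.1, -0.3]
gripper_width: 0.998
[0.50069182 0.28654424 0.23080941] [[0.104, 0.995, -0.001], [0.995, -0.104, -0.001], [-0.001, -0.001, -1.0]]
```

View pics/w1c.png

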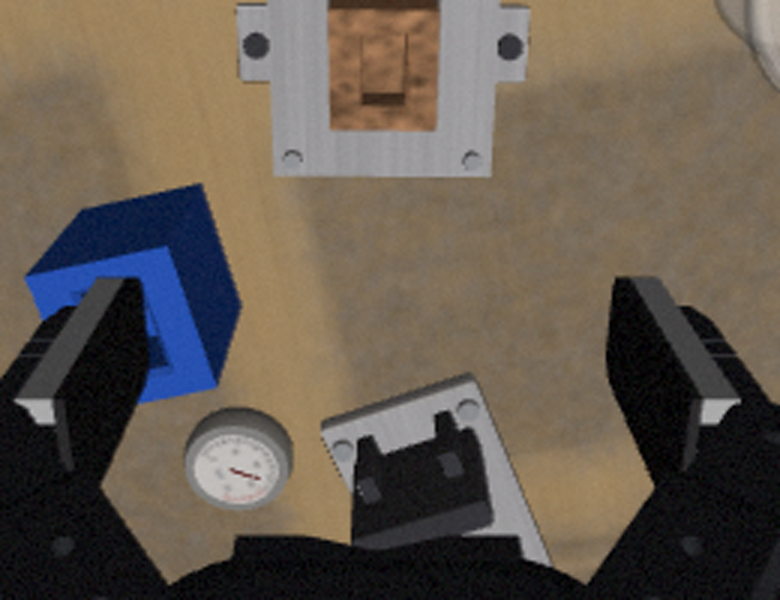

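View pics/w1.png

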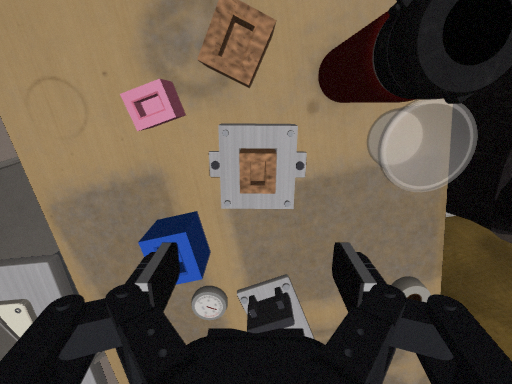

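Run:
```python
from h import *
i=cv2.imread("pics/w1.png")
cv2.imwrite("pics/w1d.png",cv2.resize(i[115:220,200:315],None,fx=5.5,fy=5.5,interpolation=cv2.INTER_CUBIC))
w=dict(np.load("w1.npz"))
print("blue top",[pl(w,p,.09).round(3) for p in [(185.5,232),(203,278)]],"bot",[pl(w,p,0).round(3) for p in [(197,212),(210,251)]])
```

```text
blue top [array([0.413, 0.231, 0.09 ]), array([0.423, 0.166, 0.09 ])] bot [array([0.406, 0.22 , 0.   ]), array([0.415, 0.152, 0.   ])]
```

View pics/w1d.png

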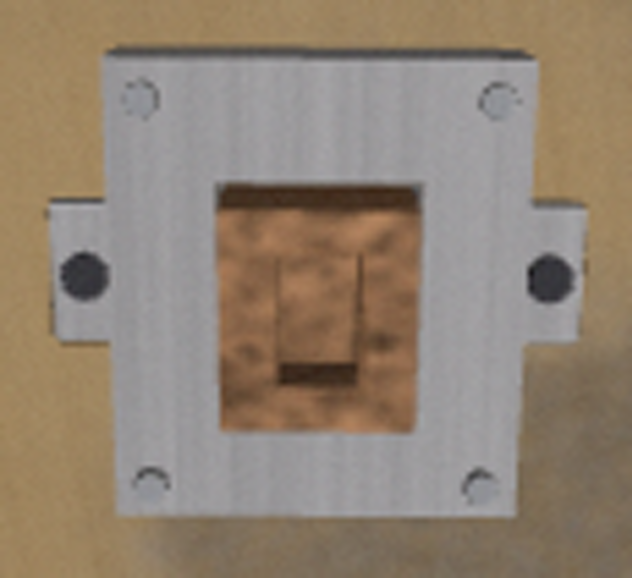

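Run:
```python
from h import *
w=dict(np.load("w1.npz"))
for n,L,z in [("mould",[(106,57),(536,59),(515,515),(118,515)],.034),("block",[(218,208),(420,208),(415,432),(221,431)],.058)]:
    P=np.array([pl(w,(a/5.5+200,b/5.5+115),z) for a,b in L]); print(n,P.mean(0).round(4))
    for i in range(4):
        e=P[(i+1)%4]-P[i]; print("  ",np.linalg.norm(e).round(4),np.degrees(np.arctan2(e[1],e[0])).round(1))
```

```text
mould [0.5048 0.284  0.034 ]
   0.0965 -6.3
   0.1101 -95.9
   0.0984 174.0
   0.1105 83.1
block [0.5045 0.2843 0.058 ]
   0.0435 -6.0
   0.0509 -95.9
   0.0438 173.7
   0.0507 83.7
```

```bash
python3 -m handwheel '[{"grip":85,"dp":[-1,2.6,25],"rotation":[0,0,0]},{"grip":85,"dp":[-1,2.6,50],"rotation":[0,0,0]},{"grip":85,"dp":[-1,2.6,75],"rotation":[0,0,0]},{"grip":85,"dp":[-1,2.6,100],"rotation":[0,0,0]},{"grip":85,"dp":[-1,2.6,120],"rotation":[0,0,0]},{"grip":85,"dp":[-1,2.6,130],"rotation":[0,0,0]},{"grip":85,"dp":[-1,2.6,130],"rotation":[0,0,0]},{"grip":85,"dp":[-1,2.6,130],"rotation":[0,0,0]}]'
python3 - <<'E'
from h import *
from station import env, viewer
w=viewer.camera_model("wrist"); i=viewer.get_image("wrist")[:,:,::-1]
cv2.imwrite("pics/w2.png",i); cv2.imwrite("pics/w2c.png",cv2.resize(i[150:384,130:390],None,fx=2.5,fy=2.5,interpolation=cv2.INTER_CUBIC))
np.savez("w2.npz",**{k:np.array(v) for k,v in w.items()})
i=viewer.get_image("side")[:,:,::-1]; cv2.imwrite("pics/s2c.png",cv2.resize(i[180:340,190:350],None,fx=4,fy=4,interpolation=cv2.INTER_CUBIC))
E
```

```text
t: 1.95
eef_pos: [0.5037, 0.285, 0.1016]
ee_rot: [[0.106, 0.994, -0.0], [0.994, -0.106, -0.0], [-0.0, -0.0, -1.0]]
wrist_force: [0.3, -0.2, 1.4]
gripper_width: 0.991
```

View pics/w2.png

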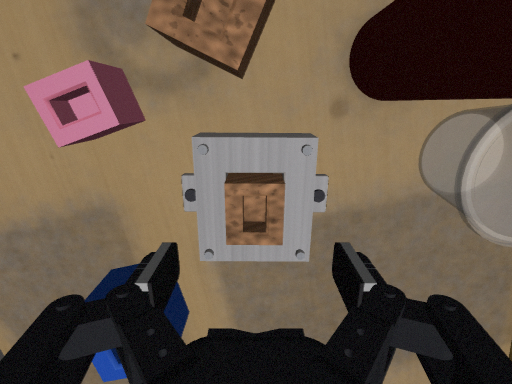

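View pics/s2c.png

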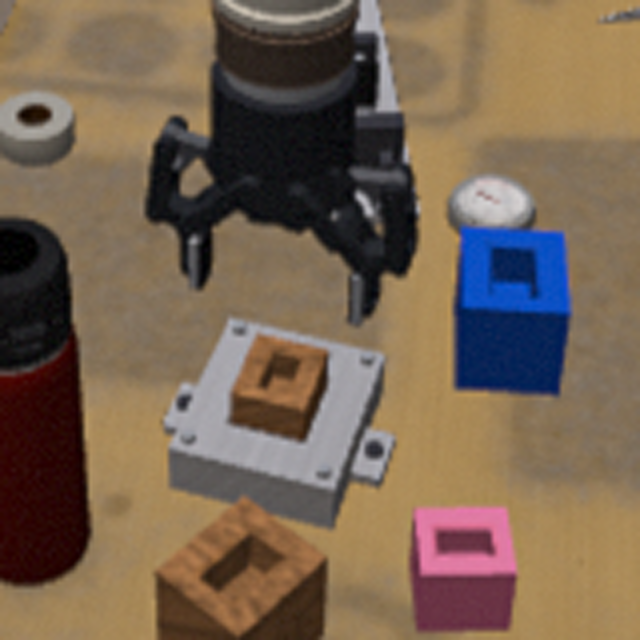

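Run:
```python
from h import *
w=dict(np.load("w2.npz"))
for n,L,z in [("mould",[(193,135),(318,135),(310,262),(200,262)],.034),("block",[(225,183),(284.5,183),(283,244.5),(226,244)],.058)]:
    P=np.array([pl(w,p,z) for p in L]); print(n,P.mean(0).round(4))
    for i in range(4):
        e=P[(i+1)%4]-P[i]; print("  ",np.linalg.norm(e).round(4),np.degrees(np.arctan2(e[1],e[0])).round(1))
```

```text
mould [0.5045 0.2846 0.034 ]
   0.0968 -6.1
   0.1134 -95.6
   0.0997 173.9
   0.1134 83.0
block [0.504  0.2846 0.058 ]
   0.0432 -6.1
   0.0503 -95.5
   0.0447 173.3
   0.0499 82.8
```

Aligned to within 0.5 mm. Descending and gripping.

```bash
python3 -m handwheel '[{"grip":85,"dp":[0,0,20],"rotation":[0,0,0]},{"grip":85,"dp":[0,0,40],"rotation":[0,0,0]},{"grip":85,"dp":[0,0,55],"rotation":[0,0,0]},{"grip":85,"dp":[0,0,64],"rotation":[0,0,0]},{"grip":85,"dp":[0,0,64],"rotation":[0,0,0]},{"grip":60,"dp":[0,0,64],"rotation":[0,0,0]},{"grip":50,"dp":[0,0,64],"rotation":[0,0,0]},{"grip":35,"dp":[0,0,64],"rotation":[0,0,0]},{"grip":35,"dp":[0,0,64],"rotation":[0,0,0]},{"grip":35,"dp":[0,0,64],"rotation":[0,0,0]},{"grip":35,"dp":[0,0,64],"rotation":[0,0,0]},{"grip":35,"dp":[0,0,64],"rotation":[0,0,0]}]' 40
python3 - <<'E'
from h import *
from station import env, viewer
i=viewer.get_image("wrist")[:,:,::-1]
cv2.imwrite("pics/w3.png",i); 
i=viewer.get_image("side")[:,:,::-1]; cv2.imwrite("pics/s3c.png",cv2.resize(i[180:340,190:350],None,fx=4,fy=4,interpolation=cv2.INTER_CUBIC))
E
```

```text
t: 3.05
eef_pos: [0.5043, 0.2864, 0.0389]
ee_rot: [[0.104, 0.995, 0.002], [0.995, -0.104, 0.002], [0.002, 0.002, -1.0]]
wrist_force: [-0.6, 0.1, 5.6]
gripper_width: 0.505
```

View pics/w3.png

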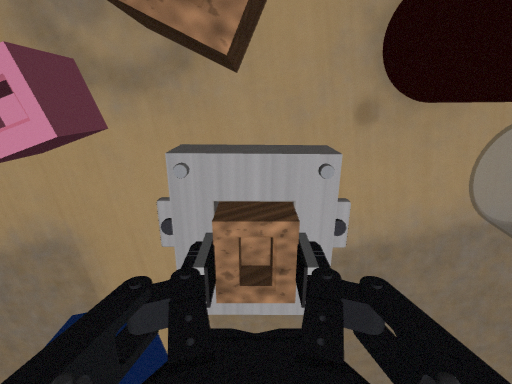

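View pics/s3c.png

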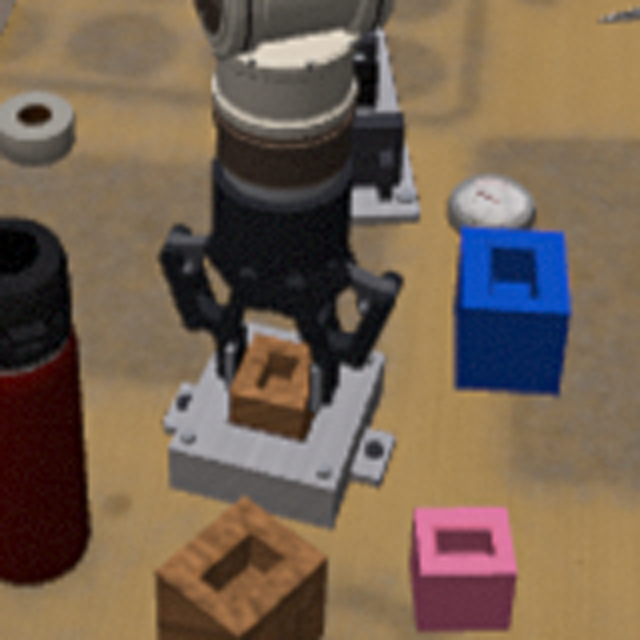

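The block is held at 43 mm opening, with light contact only. Lifting.

```bash
python3 -m handwheel '[{"grip":35,"dp":[0,0,-5],"rotation":[0,0,0]},{"grip":35,"dp":[0,0,-12],"rotation":[0,0,0]},{"grip":35,"dp":[0,0,-24],"rotation":[0,0,0]},{"grip":35,"dp":[0,0,-40],"rotation":[0,0,0]},{"grip":35,"dp":[0,0,-60],"rotation":[0,0,0]},{"grip":35,"dp":[0,0,-80],"rotation":[0,0,0]},{"grip":35,"dp":[0,0,-95],"rotation":[0,0,0]},{"grip":35,"dp":[0,0,-100],"rotation":[0,0,0]},{"grip":35,"dp":[0,0,-100],"rotation":[0,0,0]},{"grip":35,"dp":[0,0,-100],"rotation":[0,0,0]}]'
python3 - <<'E'
from h import *
from station import env, viewer
print(env.get_state()["eef_pos"])
i=viewer.get_image("wrist")[:,:,::-1]
cv2.imwrite("pics/w4.png",i); 
i=viewer.get_image("side")[:,:,::-1]; cv2.imwrite("pics/s4c.png",cv2.resize(i[130:330,190:350],None,fx=3,fy=3,interpolation=cv2.INTER_CUBIC))
E
```

```text
t: 3.98
eef_pos: [0.5032, 0.2855, 0.1369]
ee_rot: [[0.105, 0.995, -0.0], [0.995, -0.105, -0.0], [-0.0, -0.0, -1.0]]
wrist_force: [0.2, 0.2, -0.2]
gripper_width: 0.506
[0.50322625 0.28554599 0.13691756]
```

View pics/w4.png

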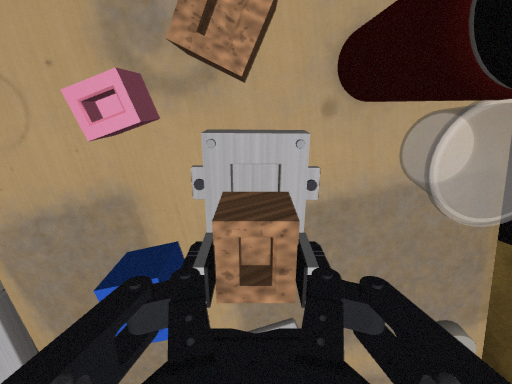

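View pics/s4c.png

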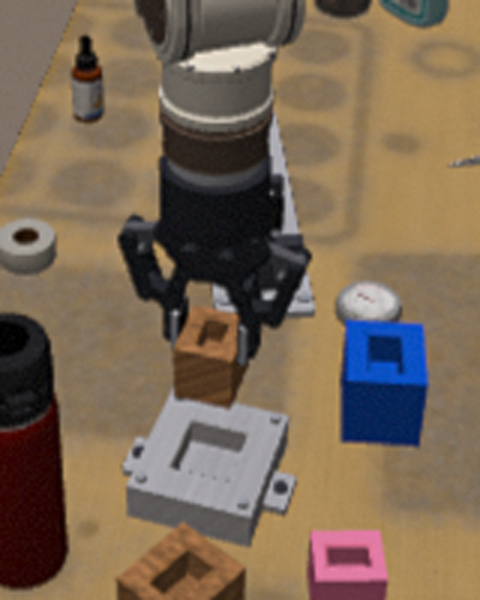

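The block is lifted clean and the mould is empty. Moving over the clamp bed with a -21.4° tool turn.

```bash
python3 -m handwheel '[{"grip":35,"dp":[-25,3,-5],"rotation":[0,0,-2]},{"grip":35,"dp":[-50,7,-5],"rotation":[0,0,-4]},{"grip":35,"dp":[-75,10,-5],"rotation":[0,0,-6]},{"grip":35,"dp":[-100,13,-5],"rotation":[0,0,-8]},{"grip":35,"dp":[-125,17,-5],"rotation":[0,0,-10]},{"grip":35,"dp":[-150,20,-5],"rotation":[0,0,-12]},{"grip":35,"dp":[-175,24,-5],"rotation":[0,0,-15]},{"grip":35,"dp":[-200,27,-5],"rotation":[0,0,-17]},{"grip":35,"dp":[-225,30,-5],"rotation":[0,0,-19]},{"grip":35,"dp":[-250,34,-5],"rotation":[0,0,-21.4]},{"grip":35,"dp":[-265,36,-5],"rotation":[0,0,-21.4]},{"grip":35,"dp":[-265,36,-5],"rotation":[0,0,-21.4]},{"grip":35,"dp":[-265,36,-5],"rotation":[0,0,-21.4]},{"grip":35,"dp":[-265,36,-5],"rotation":[0,0,-21.4]}]'
python3 - <<'E'
from h import *
from station import env, viewer
print(env.get_state()["eef_pos"])
w=viewer.camera_model("wrist"); i=viewer.get_image("wrist")[:,:,::-1]
np.savez("w5.npz",**{k:np.array(v) for k,v in w.items()})
cv2.imwrite("pics/w5.png",i); cv2.imwrite("pics/w5c.png",cv2.resize(i[130:330,170:350],None,fx=3,fy=3,interpolation=cv2.INTER_CUBIC))
i=viewer.get_image("side")[:,:,::-1]; cv2.imwrite("pics/s5.png",i);cv2.imwrite("pics/s5c.png",cv2.resize(i[90:250,210:340],None,fx=3.6,fy=3.6,interpolation=cv2.INTER_CUBIC))
i=viewer.get_image("scene")[:,:,::-1]; cv2.imwrite("pics/c5.png",i);cv2.imwrite("pics/c5c.png",cv2.resize(i[120:280,190:360],None,fx=3.6,fy=3.6,interpolation=cv2.INTER_CUBIC))
E
```

```text
t: 5.25
eef_pos: [0.5111, 0.0188, 0.1415]
ee_rot: [[-0.266, 0.964, -0.002], [0.964, 0.266, 0.0], [0.001, -0.001, -1.0]]
wrist_force: [1.3, 0.9, -0.6]
gripper_width: 0.506
[0.51107384 0.01880769 0.14153395]
```

View pics/w5c.png

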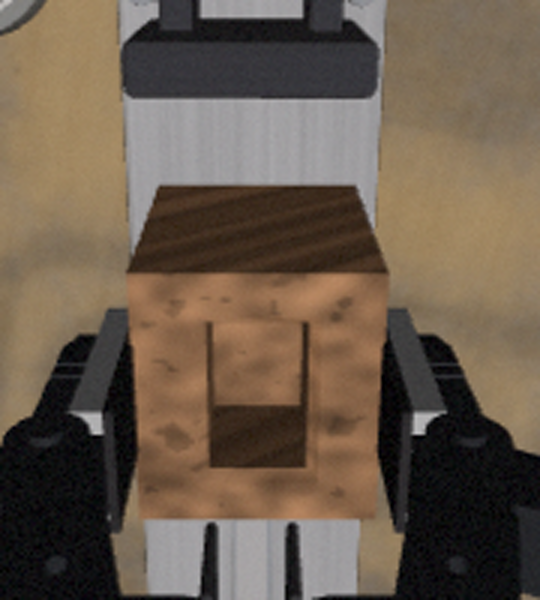

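View pics/s5c.png

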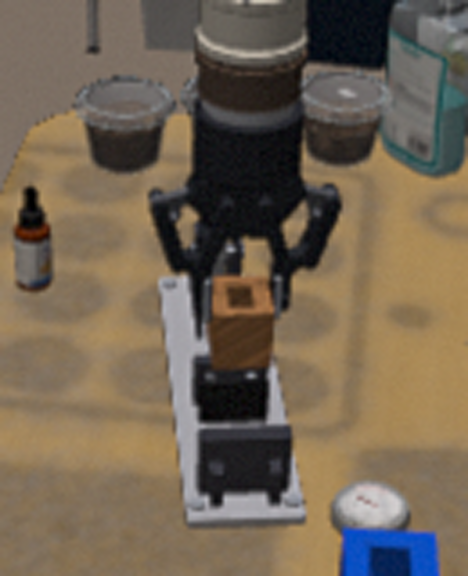

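View pics/c5c.png

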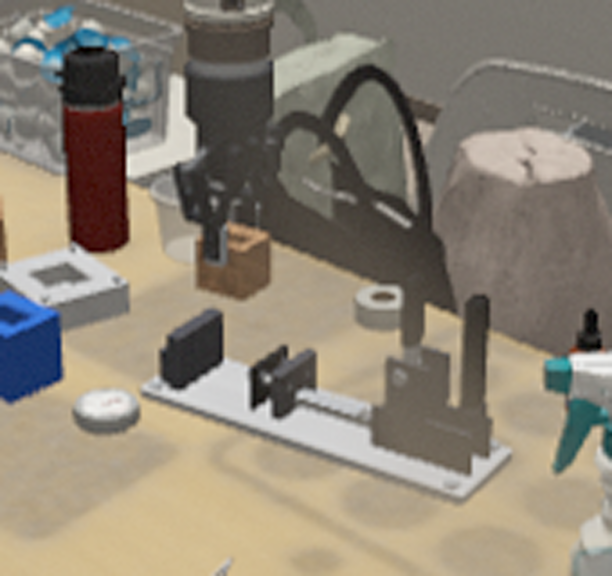

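Run:
```python
from h import *
w=dict(np.load("w5.npz"))
X=np.array([.964,.266]);Y=np.array([-.266,.964]);T=np.array([.5111,.0188])
q=lambda x,y,z:(lambda p:(round((p@X)*1000,1),round((p@Y)*1000,1)))(pl(w,(x/3+170,y/3+130),z)[:2]-T)
print("jaw",q(124,98,.068),q(378,98,.068)); print("bed",q(120,60,.012),q(384,60,.012),q(147,540,.012),q(357,540,.012))
print("blk top",q(127,272,.1606),q(388,272,.1606),q(140,518,.1606),q(375,518,.1606)); print("blk bot",q(158,186,.1126),q(356,186,.1126))
```

```text
jaw (np.float64(-35.5), np.float64(33.1)) (np.float64(34.1), np.float64(33.1))
bed (np.float64(-45.6), np.float64(34.2)) (np.float64(44.1), np.float64(34.1)) (np.float64(-45.0), np.float64(-166.6)) (np.float64(42.6), np.float64(-166.7))
blk top (np.float64(-21.1), np.float64(23.1)) (np.float64(23.0), np.float64(23.1)) (np.float64(-21.3), np.float64(-27.5)) (np.float64(23.1), np.float64(-27.6))
blk bot (np.float64(-21.5), np.float64(22.5)) (np.float64(23.2), np.float64(22.5))
```

Measured in one picture: the block sits 1.6 mm off the jaw's centre line, square to it, with about 10 mm of space each side. Correcting and lowering.

```bash
python3 -m handwheel '[{"grip":35,"dp":[0,-1.6,15],"rotation":[0,0,0]},{"grip":35,"dp":[0,-1.6,35],"rotation":[0,0,0]},{"grip":35,"dp":[0,-1.6,55],"rotation":[0,0,0]},{"grip":35,"dp":[0,-1.6,72],"rotation":[0,0,0]},{"grip":35,"dp":[0,-1.6,85],"rotation":[0,0,0]},{"grip":35,"dp":[0,-1.6,93],"rotation":[0,0,0]},{"grip":35,"dp":[0,-1.6,97],"rotation":[0,0,0]},{"grip":35,"dp":[0,-1.6,99],"rotation":[0,0,0]},{"grip":35,"dp":[0,-1.6,99],"rotation":[0,0,0]},{"grip":35,"dp":[0,-1.6,99],"rotation":[0,0,0]}]'
python3 - <<'E'
from h import *
from station import env, viewer
print(env.get_state()["eef_pos"])
i=viewer.get_image("wrist")[:,:,::-1]
cv2.imwrite("pics/w6.png",i)
i=viewer.get_image("scene")[:,:,::-1]; cv2.imwrite("pics/c6c.png",cv2.resize(i[150:280,190:360],None,fx=4.5,fy=4.5,interpolation=cv2.INTER_CUBIC))
E
```

```text
t: 6.23
eef_pos: [0.5107, 0.0182, 0.044]
ee_rot: [[-0.266, 0.964, 0.001], [0.964, 0.266, 0.0], [-0.0, 0.001, -1.0]]
wrist_force: [0.8, 0.2, -1.5]
gripper_width: 0.504
[0.51072083 0.01815534 0.04402151]
```

View pics/w6.png

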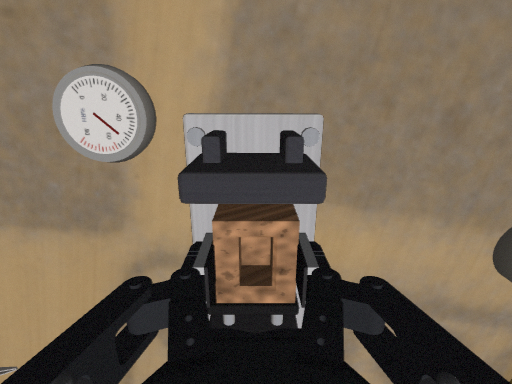

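View pics/c6c.png

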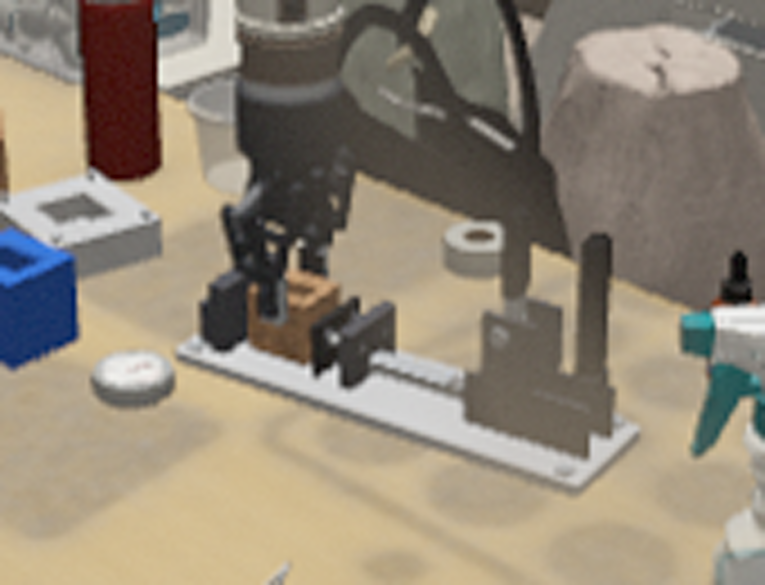

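```bash
python3 -m handwheel '[{"grip":35,"dp":[0,-1.3,1],"rotation":[0,0,0]},{"grip":35,"dp":[0,-1.3,2],"rotation":[0,0,0]},{"grip":35,"dp":[0,-1.3,3],"rotation":[0,0,0]},{"grip":35,"dp":[0,-1.3,3],"rotation":[0,0,0]},{"grip":35,"dp":[0,-1.3,3],"rotation":[0,0,0]}]'
```

```text
t: 6.75
eef_pos: [0.5089, 0.0175, 0.0409]
ee_rot: [[-0.265, 0.964, 0.001], [0.964, 0.265, -0.0], [-0.0, 0.0, -1.0]]
wrist_force: [-1.1, -1.0, 4.8]
gripper_width: 0.508
```

Touchdown (4.8 N at the expected height). Releasing and rising.

```bash
python3 -m handwheel '[{"grip":48,"dp":[0,0,0],"rotation":[0,0,0]},{"grip":55,"dp":[0,0,0],"rotation":[0,0,0]},{"grip":65,"dp":[0,0,0],"rotation":[0,0,0]},{"grip":70,"dp":[0,0,0],"rotation":[0,0,0]},{"grip":70,"dp":[0,0,0],"rotation":[0,0,0]},{"grip":70,"dp":[0,0,-10],"rotation":[0,0,0]},{"grip":70,"dp":[0,0,-25],"rotation":[0,0,0]},{"grip":70,"dp":[0,0,-45],"rotation":[0,0,0]},{"grip":70,"dp":[0,0,-70],"rotation":[0,0,0]},{"grip":70,"dp":[0,0,-100],"rotation":[0,0,0]},{"grip":70,"dp":[0,0,-130],"rotation":[0,0,0]},{"grip":70,"dp":[0,0,-160],"rotation":[0,0,0]},{"grip":70,"dp":[0,0,-180],"rotation":[0,0,0]},{"grip":70,"dp":[0,0,-190],"rotation":[0,0,0]},{"grip":70,"dp":[0,0,-190],"rotation":[0,0,0]},{"grip":70,"dp":[0,0,-190],"rotation":[0,0,0]}]'
python3 - <<'E'
from h import *
from station import env, viewer
print(env.get_state()["eef_pos"])
w=viewer.camera_model("wrist"); i=viewer.get_image("wrist")[:,:,::-1]
np.savez("w7.npz",**{k:np.array(v) for k,v in w.items()})
cv2.imwrite("pics/w7.png",i)
i=viewer.get_image("scene")[:,:,::-1]; cv2.imwrite("pics/c7.png",i);cv2.imwrite("pics/c7c.png",cv2.resize(i[180:270,210:350],None,fx=5.5,fy=5.5,interpolation=cv2.INTER_CUBIC))
E
```

```text
t: 8.08
eef_pos: [0.5087, 0.0176, 0.2302]
ee_rot: [[-0.266, 0.964, 0.0], [0.964, 0.266, -0.0], [-0.0, 0.0, -1.0]]
wrist_force: [0.2, 0.3, -0.4]
gripper_width: 0.822
[0.50867834 0.01763799 0.23015159]
```

View pics/w7.png

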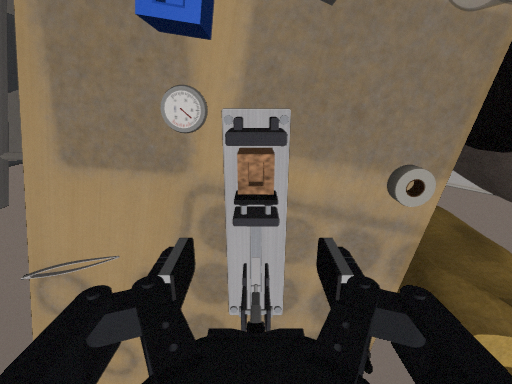

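View pics/c7c.png

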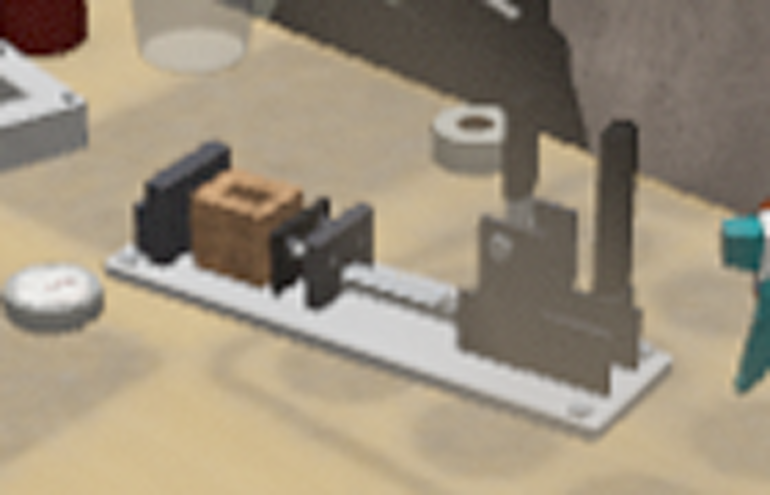

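The block stands freely on the bed, in line and between jaw and pad (w7: block at (256,172), pad at (256,198)). Now over the trigger.

```bash
python3 -m handwheel '[{"grip":70,"dp":[-20,0,-5],"rotation":[0,0,0]},{"grip":70,"dp":[-45,0,-5],"rotation":[0,0,0]},{"grip":70,"dp":[-70,1,-5],"rotation":[0,0,0]},{"grip":70,"dp":[-95,1,-5],"rotation":[0,0,0]},{"grip":70,"dp":[-120,2,-5],"rotation":[0,0,0]},{"grip":70,"dp":[-145,2,-5],"rotation":[0,0,0]},{"grip":70,"dp":[-165,2,-5],"rotation":[0,0,0]},{"grip":70,"dp":[-181,2,-5],"rotation":[0,0,0]},{"grip":70,"dp":[-181,2,-5],"rotation":[0,0,0]},{"grip":70,"dp":[-181,2,-5],"rotation":[0,0,0]}]'
python3 - <<'E'
from h import *
from station import env, viewer
print(env.get_state()["eef_pos"])
w=viewer.camera_model("wrist"); i=viewer.get_image("wrist")[:,:,::-1]
np.savez("w8.npz",**{k:np.array(v) for k,v in w.items()})
cv2.imwrite("pics/w8.png",cv2.resize(i,None,fx=1.5,fy=1.5,interpolation=cv2.INTER_CUBIC))
for n in("side","scene"):
    i=viewer.get_image(n)[:,:,::-1]; cv2.imwrite(f"pics/{n}8.png",i)
i=cv2.imread("pics/side8.png"); cv2.imwrite("pics/s8c.png",cv2.resize(i[60:240,200:350],None,fx=4,fy=3.3,interpolation=cv2.INTER_CUBIC))
E
```

```text
t: 9.02
eef_pos: [0.5581, -0.1567, 0.2336]
ee_rot: [[-0.264, 0.964, -0.003], [0.964, 0.264, 0.001], [0.002, -0.003, -1.0]]
wrist_force: [0.3, -0.1, -0.0]
gripper_width: 0.822
[ 0.55814548 -0.15665496  0.2336264 ]
```

View pics/w8.png

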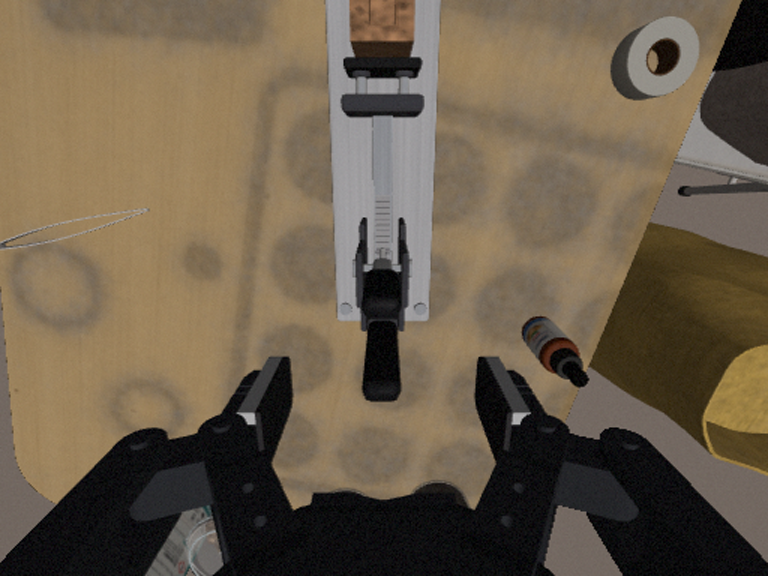

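View pics/scene8.png

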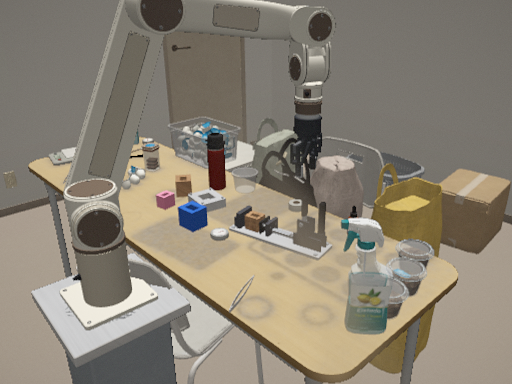

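View pics/s8c.png

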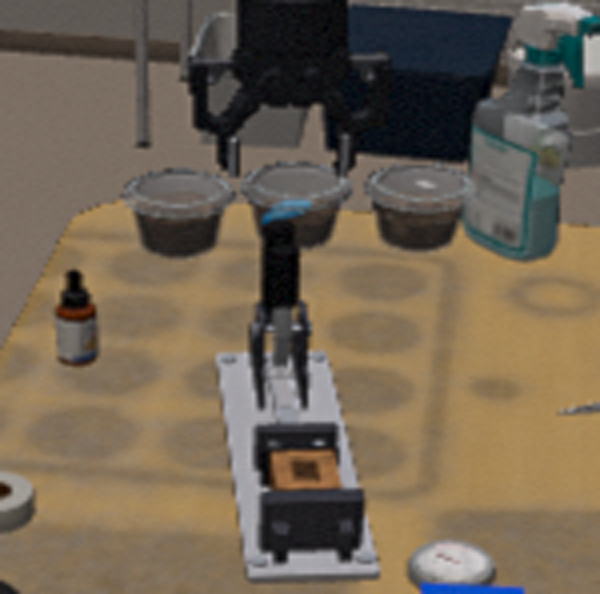

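Run:
```python
from h import *
w=dict(np.load("w8.npz"))
X=np.array([.964,.264]);Y=np.array([-.264,.964]);T=np.array([.5581,-.1567])
q=lambda x,y,z:(lambda p:(round((p@X)*1000,1),round((p@Y)*1000,1)))(pl(w,(x/1.5,y/1.5),z)[:2]-T)
print("trig back",q(363,309,.17),q(402,309,.17),"handle back",q(363,400,.165),q(400,400,.165))
print("bed",q(337,320,.012),q(427,320,.012),q(328,10,.012),q(440,10,.012))
print("pad bottom",q(344,58,.014),q(421,58,.014),"jaw top back",q(342,116,.05),q(423,116,.05)); print("block back bottom",q(354,56,.012),q(352,41,.06),q(412,41,.06))
print("bottle",q(540,335,0.02),q(578,378,.1))
i=cv2.imread("pics/w8.png"); cv2.imwrite("pics/w8c.png",cv2.resize(i[220:420,300:460],None,fx=3,fy=3))
cv2.imwrite("pics/w8d.png",cv2.resize(i[0:130,310:450],None,fx=5,fy=4.5,interpolation=cv2.INTER_CUBIC))
```

```text
trig back (np.float64(-10.4), np.float64(-1.2)) (np.float64(11.1), np.float64(-1.2)) handle back (np.float64(-11.6), np.float64(-62.7)) (np.float64(11.0), np.float64(-62.7))
bed (np.float64(-44.7), np.float64(-74.3)) (np.float64(43.5), np.float64(-74.2)) (np.float64(-42.4), np.float64(186.6)) (np.float64(44.8), np.float64(186.5))
pad bottom (np.float64(-30.7), np.float64(153.0)) (np.float64(30.8), np.float64(153.0)) jaw top back (np.float64(-30.3), np.float64(107.2)) (np.float64(30.5), np.float64(107.2))
block back bottom (np.float64(-22.8), np.float64(154.8)) (np.float64(-20.9), np.float64(154.1)) (np.float64(20.5), np.float64(154.1))
bottle (np.float64(152.7), np.float64(-86.5)) (np.float64(152.8), np.float64(-86.1))
```

View pics/w8c.png

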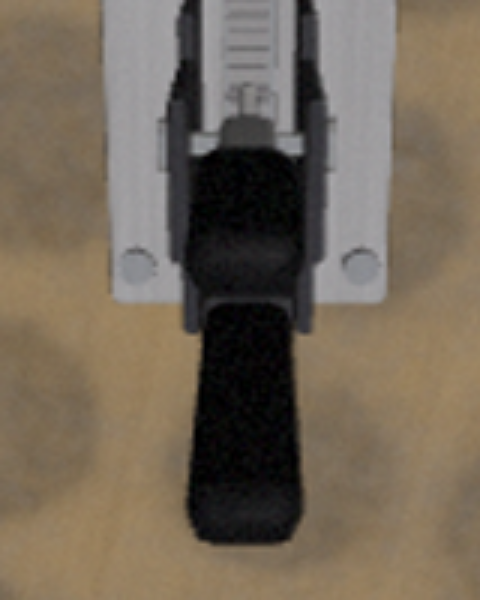

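View pics/w8d.png

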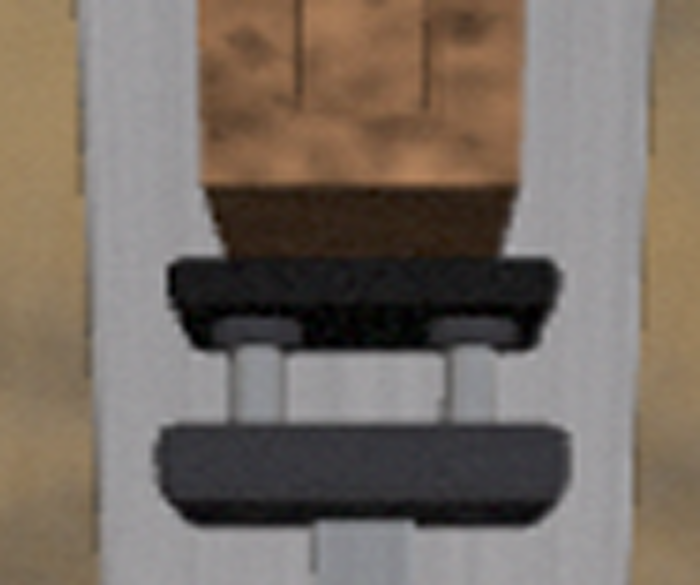

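Run:
```python
from h import *
w=dict(np.load("w8.npz"))
X=np.array([.964,.264]);Y=np.array([-.264,.964]);T=np.array([.5581,-.1567])
q=lambda x,y,z:(lambda p:(round(float(p@X)*1000,1),round(float(p@Y)*1000,1)))(pl(w,(x/1.5,y/1.5),z)[:2]-T)
print("trig back",q(382,316,.168)); c=lambda x,y,z:q(x/5+310,y/4.5,z)
print("pad front top",c(172,258,.056),c(562,258,.056),"pad back top",c(200,305,.056))
print("jaw front top",c(160,425,.056),c(570,425,.056)); print("jaw back top",c(160,500,.056)); print("block back top",c(203,187,.06),c(520,187,.06))
```

```text
trig back (0.1, -6.2)
pad front top (-26.8, 145.0) (28.3, 144.9) pad back top (-23.0, 138.4)
jaw front top (-29.2, 121.1) (30.2, 121.1)
jaw back top (-29.6, 110.0)
block back top (-21.9, 153.8) (21.9, 153.8)
```

Trigger centred within 1 mm; pad front to block gap is about 9 mm, and block to fixed jaw about 11.5 mm. Descending to pinch the trigger.

```bash
python3 -m handwheel '[{"grip":60,"dp":[1,0,20],"rotation":[0,0,0]},{"grip":60,"dp":[1,0,40],"rotation":[0,0,0]},{"grip":60,"dp":[1,0,60],"rotation":[0,0,0]},{"grip":60,"dp":[1,0,80],"rotation":[0,0,0]},{"grip":60,"dp":[1,0,94],"rotation":[0,0,0]},{"grip":55,"dp":[1,0,101],"rotation":[0,0,0]},{"grip":40,"dp":[1,0,101],"rotation":[0,0,0]},{"grip":30,"dp":[1,0,101],"rotation":[0,0,0]},{"grip":18,"dp":[1,0,101],"rotation":[0,0,0]},{"grip":15,"dp":[1,0,101],"rotation":[0,0,0]},{"grip":15,"dp":[1,0,101],"rotation":[0,0,0]},{"grip":15,"dp":[1,0,101],"rotation":[0,0,0]},{"grip":15,"dp":[1,0,101],"rotation":[0,0,0]}]' 30
python3 - <<'E'
from h import *
from station import env, viewer
print(env.get_state()["eef_pos"])
w=viewer.camera_model("wrist"); i=viewer.get_image("wrist")[:,:,::-1]
np.savez("w9.npz",**{k:np.array(v) for k,v in w.items()})
cv2.imwrite("pics/w9.png",cv2.resize(i,None,fx=1.5,fy=1.5,interpolation=cv2.INTER_CUBIC))
i=viewer.get_image("scene")[:,:,::-1]; cv2.imwrite("pics/c9.png",i);cv2.imwrite("pics/c9c.png",cv2.resize(i[150:270,220:370],None,fx=5,fy=5,interpolation=cv2.INTER_CUBIC))
E
```

```text
t: 10.25
eef_pos: [0.5565, -0.1558, 0.1355]
ee_rot: [[-0.265, 0.964, -0.003], [0.964, 0.265, -0.001], [-0.0, -0.003, -1.0]]
wrist_force: [-7.2, -1.6, 3.1]
gripper_width: 0.254
[ 0.55648706 -0.15577887  0.13548868]
```

View pics/w9.png

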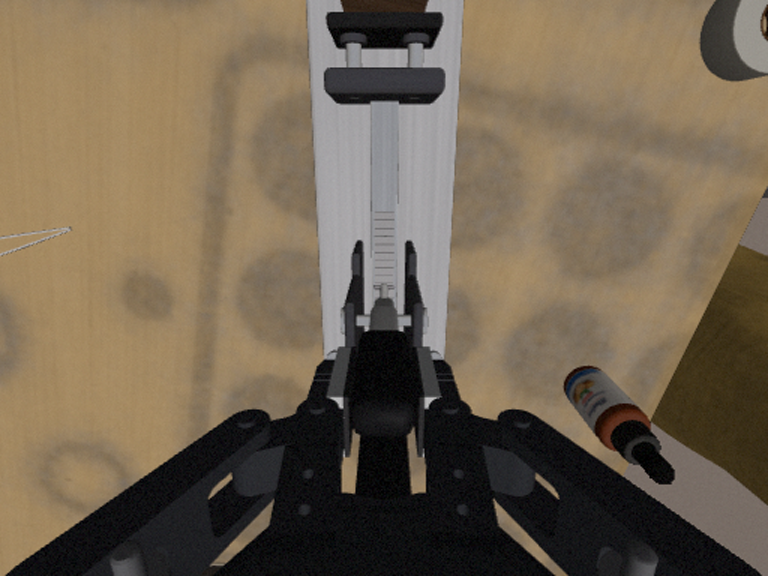

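View pics/c9c.png

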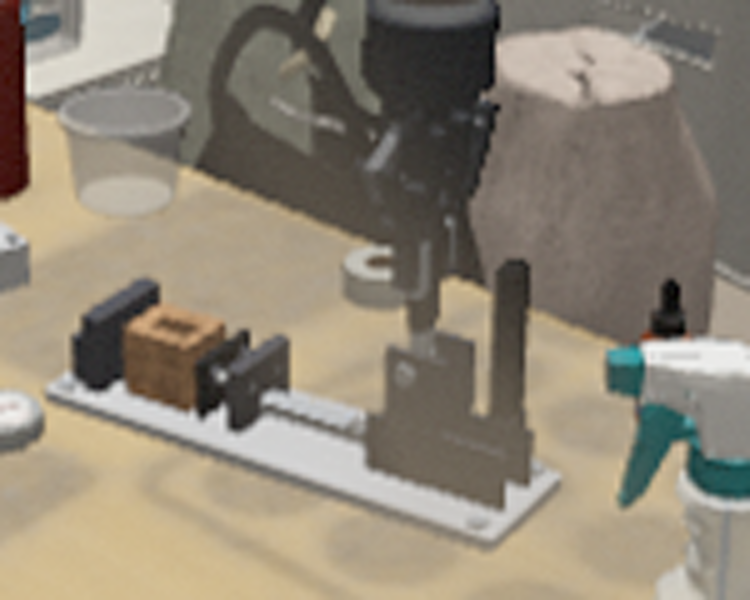

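The trigger is pinched (21.7 mm opening, trigger width 22). First half of stroke 1 along the arc (TCP 50 mm above the hinge), trimming out the 7 N side load.

```bash
python3 -m handwheel '[{"grip":15,"dp":[0,-0.8,0],"rotation":[0,0,0]},{"grip":15,"dp":[-1.8,-1.5,0],"rotation":[0,2,0]},{"grip":15,"dp":[-3.5,-1.5,0.1],"rotation":[0,4,0]},{"grip":15,"dp":[-5.3,-1.5,0.3],"rotation":[0,6,0]},{"grip":15,"dp":[-7,-1.5,0.5],"rotation":[0,8,0]},{"grip":15,"dp":[-8.8,-1.5,0.8],"rotation":[0,10,0]},{"grip":15,"dp":[-10.5,-1.5,1.1],"rotation":[0,12,0]},{"grip":15,"dp":[-10.5,-1.5,1.1],"rotation":[0,12,0]},{"grip":15,"dp":[-10.5,-1.5,1.1],"rotation":[0,12,0]}]'
python3 - <<'E'
from h import *
from station import env, viewer
print(env.get_state()["eef_pos"])
w=viewer.camera_model("wrist"); i=viewer.get_image("wrist")[:,:,::-1]
np.savez("w10.npz",**{k:np.array(v) for k,v in w.items()})
cv2.imwrite("pics/w10.png",cv2.resize(i,None,fx=1.5,fy=1.5,interpolation=cv2.INTER_CUBIC))
E
```

```text
t: 11.1
eef_pos: [0.5593, -0.1661, 0.1345]
ee_rot: [[-0.259, 0.964, -0.056], [0.943, 0.265, 0.201], [0.208, -0.001, -0.978]]
wrist_force: [-5.7, 0.8, 4.1]
gripper_width: 0.249
[ 0.55931395 -0.16614485  0.13451963]
```

View pics/w10.png

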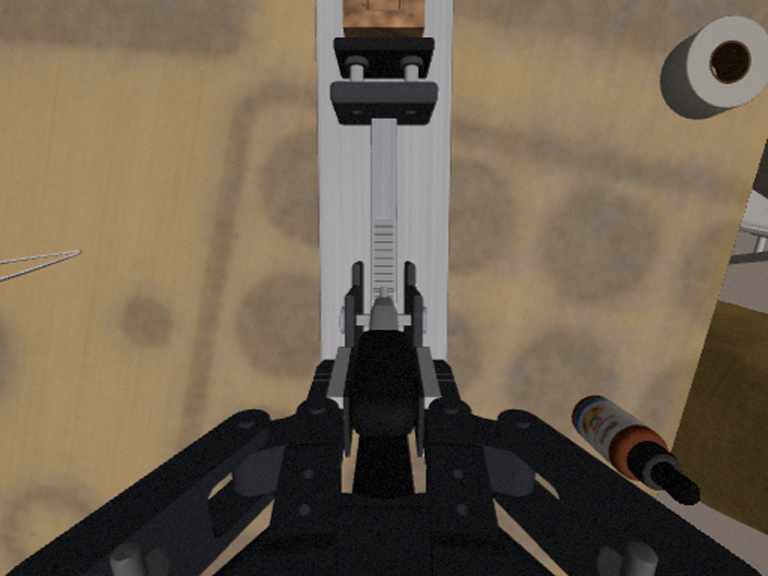

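```bash
python3 -m handwheel '[{"grip":15,"dp":[-1.8,-0.5,0],"rotation":[0,2,0]},{"grip":15,"dp":[-3.5,-1,0.1],"rotation":[0,4,0]},{"grip":15,"dp":[-5.3,-1,0.3],"rotation":[0,6,0]},{"grip":15,"dp":[-7,-1,0.5],"rotation":[0,8,0]},{"grip":15,"dp":[-8.8,-1,0.8],"rotation":[0,10,0]},{"grip":15,"dp":[-9.6,-1,0.9],"rotation":[0,11,0]},{"grip":15,"dp":[-9.6,-1,0.9],"rotation":[0,11,0]},{"grip":15,"dp":[-9.6,-1,0.9],"rotation":[0,11,0]}]'
cat > look.py <<'E'
import sys
from h import *
from station import env, viewer
n=sys.argv[1]
s=env.get_state(); w=viewer.camera_model("wrist"); i=viewer.get_image("wrist")[:,:,::-1]
np.savez(n+".npz",**{k:np.array(v) for k,v in w.items()})
cv2.imwrite(f"pics/{n}.png",i)
cv2.imwrite(f"pics/{n}c.png",cv2.resize(i[0:120,185:325],None,fx=5,fy=5,interpolation=cv2.INTER_CUBIC))
Y=np.array([-.265,.964]); H=np.array([.5109,.0168])-.18*Y
d=(s["eef_pos"][:2]-H)@Y*1000; 
print("TCP rel hinge y",d.round(2),"z",((s["eef_pos"][2]-.085)*1000).round(2),"arc deg",np.degrees(np.arctan2(-d,(s["eef_pos"][2]-.085)*1000)).round(2),"tilt",np.degrees(np.arcsin(s["ee_rot"][2,0])).round(2),"F",s["wrist_force"].round(1))
E
python3 look.py w11
```

```text
t: 11.82
eef_pos: [0.5616, -0.1749, 0.1319]
ee_rot: [[-0.245, 0.964, -0.103], [0.888, 0.265, 0.377], [0.391, 0.001, -0.921]]
wrist_force: [-3.7, 0.9, 4.0]
gripper_width: 0.255
TCP rel hinge y -18.3 z 46.87 arc deg 21.33 tilt 22.99 F [-3.7  0.9  4. ]
```

View pics/w11c.png

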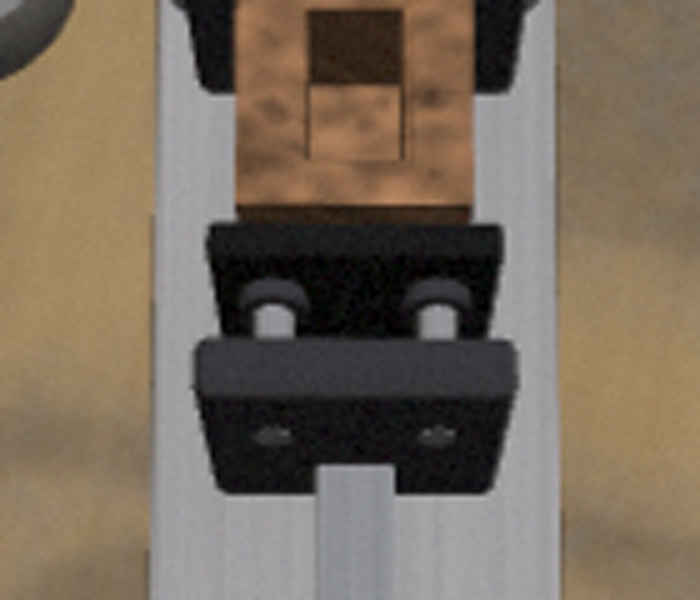

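View pics/w11.png

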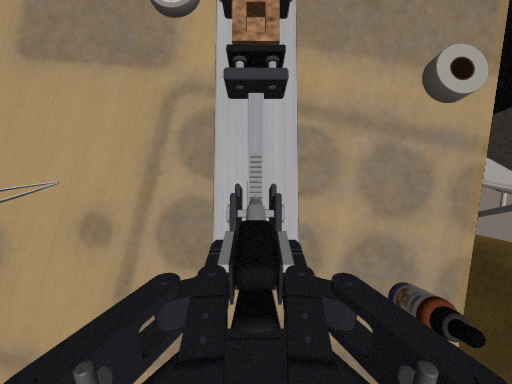

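```bash
cat > meas.py <<'E'
import sys
from h import *
n=sys.argv[1]; w=dict(np.load(n+".npz"))
X=np.array([.964,.265]);Y=np.array([-.265,.964]);T=np.array([.5109,.0168])
def c(x,y,z):
    p=pl(w,(x/5+185,y/5),z)[:2]-T; return (round(float(p@X)*1000,1),round(float(p@Y)*1000,1))
for a in sys.argv[2:]:
    nm,x,y,z=a.split(","); print(nm,c(float(x),float(y),float(z)))
E
python3 meas.py w11 padL,208,226,.056 padR,502,226,.056 jawL,195,342,.056 jawR,516,342,.056 blkL,236,207,.06 blkR,473,207,.06 fixbot,200,92,.012
```

```text
padL (-27.9, -23.4)
padR (27.2, -23.3)
jawL (-30.1, -46.0)
jawR (29.6, -46.0)
blkL (-22.3, -22.3)
blkR (21.4, -22.3)
fixbot (-34.8, 36.8)
```

Stroke 1 moved the jaw about 12 mm: the pad is now touching the block, with about 9 mm left to the fixed jaw. Returning the trigger.

```bash
python3 -m handwheel '[{"grip":15,"dp":[1.8,0,0],"rotation":[0,-2,0]},{"grip":15,"dp":[3.5,0,0.1],"rotation":[0,-4,0]},{"grip":15,"dp":[7,0,0.5],"rotation":[0,-8,0]},{"grip":15,"dp":[10.5,-0.5,1.1],"rotation":[0,-12,0]},{"grip":15,"dp":[13.9,-0.5,2],"rotation":[0,-16,0]},{"grip":15,"dp":[17.3,-0.5,3],"rotation":[0,-20,0]},{"grip":15,"dp":[19.7,-0.5,4],"rotation":[0,-23,0]},{"grip":15,"dp":[19.7,-0.5,4],"rotation":[0,-23,0]},{"grip":15,"dp":[19.7,-0.5,4],"rotation":[0,-23,0]},{"grip":15,"dp":[19.7,-0.5,4],"rotation":[0,-23,0]}]'
python3 look.py w12
```

```text
t: 12.7
eef_pos: [0.5565, -0.1561, 0.1354]
ee_rot: [[-0.266, 0.964, 0.002], [0.964, 0.266, 0.001], [0.001, 0.002, -1.0]]
wrist_force: [-0.9, 0.8, 3.7]
gripper_width: 0.251
TCP rel hinge y 1.13 z 50.37 arc deg -1.29 tilt 0.05 F [-0.9  0.8  3.7]
```

View pics/w12c.png

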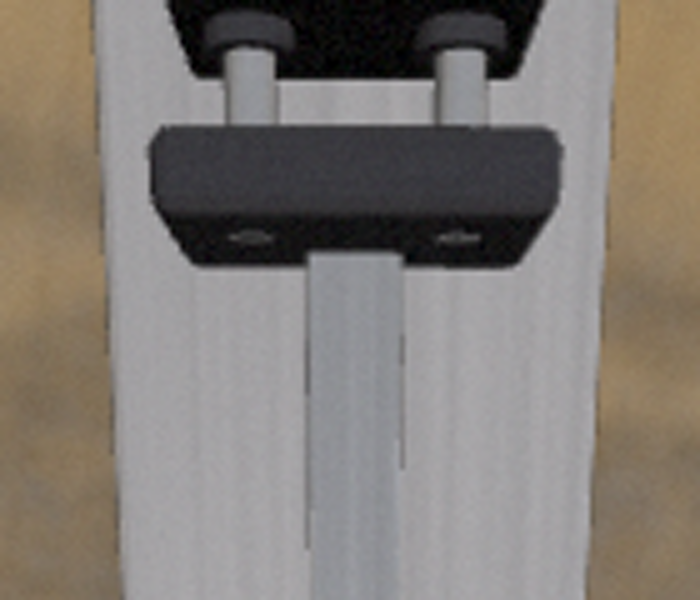

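```bash
python3 meas.py w9 jaw,350,227,.056 jawback,350,325,.056; python3 meas.py w12 jaw,350,127,.056 jawback,350,212,.056; python3 meas.py w11 jaw,350,342,.056 jawback,350,397,.056;  python3 - <<'E'
import cv2
i=cv2.imread("pics/w9.png"); i=cv2.resize(i,(512,384)); cv2.imwrite("pics/w9c.png",cv2.resize(i[0:120,185:325],None,fx=5,fy=5,interpolation=cv2.INTER_CUBIC))
E
```

```text
jaw (-1.5, -58.3)
jawback (-1.5, -71.6)
jaw (-1.2, -45.6)
jawback (-1.2, -56.6)
jaw (-1.3, -46.0)
jawback (-1.3, -56.6)
```

View pics/w9c.png

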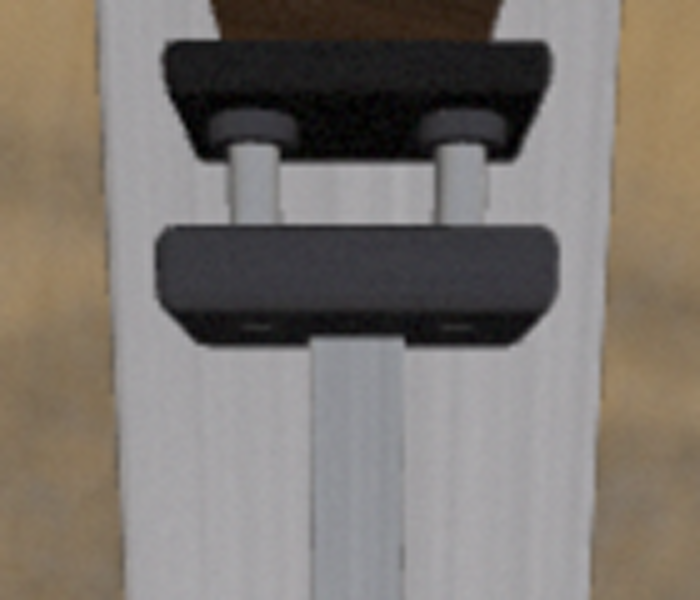

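The jaw stayed after the return (12.7 mm moved). Stroke 2: to 10°, then on to 18° and look.

```bash
python3 -m handwheel '[{"grip":15,"dp":[0,0,0],"rotation":[0,0,0]},{"grip":15,"dp":[-1.8,0,0],"rotation":[0,2,0]},{"grip":15,"dp":[-3.5,0,0.1],"rotation":[0,4,0]},{"grip":15,"dp":[-5.3,0,0.3],"rotation":[0,6,0]},{"grip":15,"dp":[-7,0,0.5],"rotation":[0,8,0]},{"grip":15,"dp":[-8.8,0,0.8],"rotation":[0,10,0]},{"grip":15,"dp":[-10.5,0,1.1],"rotation":[0,12,0]},{"grip":15,"dp":[-12.2,0,1.5],"rotation":[0,14,0]},{"grip":15,"dp":[-13.9,0,2],"rotation":[0,16,0]},{"grip":15,"dp":[-13.9,0,2],"rotation":[0,16,0]},{"grip":15,"dp":[-13.9,0,2],"rotation":[0,16,0]}]' 50
python3 look.py w13
```

```text
t: 13.67
eef_pos: [0.5602, -0.1697, 0.1336]
ee_rot: [[-0.254, 0.965, -0.071], [0.926, 0.264, 0.269], [0.279, 0.003, -0.96]]
wrist_force: [-0.6, 2.4, 7.8]
gripper_width: 0.247
TCP rel hinge y -12.99 z 48.64 arc deg 14.96 tilt 16.18 F [-0.6  2.4  7.8]
```

View pics/w13c.png

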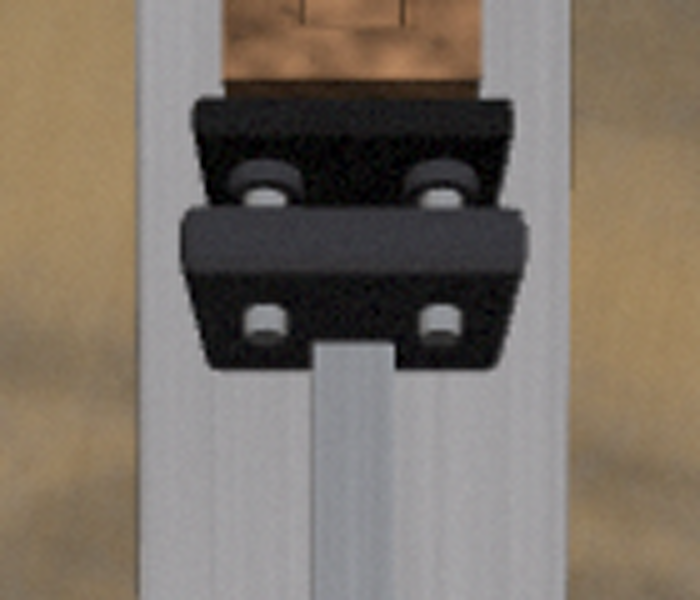

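The pad's guide rods now protrude from the back of the jaw (265,322 and 440,322), so the pad is being pushed in. Measuring.

```bash
python3 meas.py w13 padL,195,99,.056 padR,512,99,.056 jawL,184,208,.056 jawR,526,208,.056 jawback,350,272,.056 blk,350,81,.06; echo ref; python3 meas.py w11 pad,350,226,.056 jaw,350,342,.056 jawback,350,397,.056 blk,350,207,.06; python3 meas.py w9 pad,350,40,.056 jaw,350,227,.056; python3 meas.py w10
python3 - <<'E'
import cv2
for n in("w11","w13"):
    i=cv2.imread(f"pics/{n}.png"); cv2.imwrite(f"pics/{n}z.png",cv2.resize(i[(40 if n=="w11" else 10):(105 if n=="w11" else 80),215:300],None,fx=8,fy=8,interpolation=cv2.INTER_CUBIC))
E
```

```text
padL (-27.7, -16.1)
padR (27.2, -16.0)
jawL (-29.7, -34.6)
jawR (29.7, -34.5)
jawback (-0.9, -45.5)
blk (-0.9, -15.4)
ref
pad (-1.3, -23.4)
jaw (-1.3, -46.0)
jawback (-1.3, -56.6)
blk (-1.3, -22.3)
pad (-1.5, -34.5)
jaw (-1.5, -58.3)
```

View pics/w13z.png

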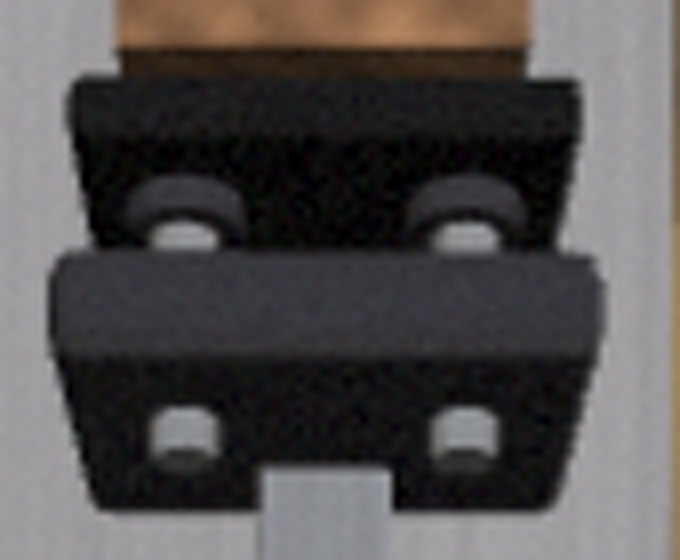

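View pics/w11z.png

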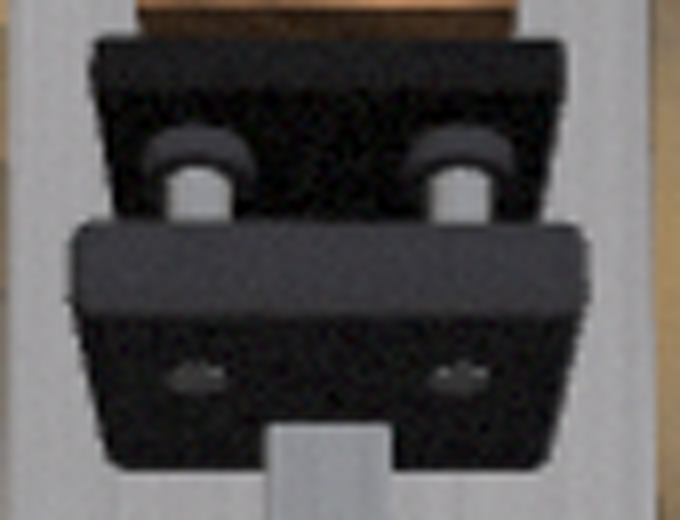

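Pad pushed in about 4.6 mm (pad to jaw distance 18.5 mm now, 22.6 to 23.9 mm when free). Another ~1° for about 0.8 mm more, then hold.

```bash
python3 -m handwheel '[{"grip":15,"dp":[-0.5,0,0],"rotation":[0,0.6,0]},{"grip":15,"dp":[-1,0,0],"rotation":[0,1.1,0]},{"grip":15,"dp":[-1,0,0],"rotation":[0,1.1,0]},{"grip":15,"dp":[-1,0,0],"rotation":[0,1.1,0]},{"grip":15,"dp":[-1,0,0],"rotation":[0,1.1,0]},{"grip":15,"dp":[-1,0,0],"rotation":[0,1.1,0]}]'
python3 look.py w14
python3 - <<'E'
from h import *
from station import viewer
i=cv2.imread(f"pics/w14.png"); cv2.imwrite(f"pics/w14z.png",cv2.resize(i[10:80,215:300],None,fx=8,fy=8,interpolation=cv2.INTER_CUBIC))
i=viewer.get_image("scene")[:,:,::-1]; cv2.imwrite("pics/c14c.png",cv2.resize(i[150:270,220:370],None,fx=5,fy=5,interpolation=cv2.INTER_CUBIC))
i=viewer.get_image("side")[:,:,::-1]; cv2.imwrite("pics/s14c.png",cv2.resize(i[60:340,150:350],None,fx=2.1,fy=2.1,interpolation=cv2.INTER_CUBIC))
E
```

```text
t: 14.22
eef_pos: [0.5605, -0.1705, 0.1334]
ee_rot: [[-0.253, 0.964, -0.076], [0.921, 0.264, 0.286], [0.296, 0.003, -0.955]]
wrist_force: [-0.4, 1.6, 7.4]
gripper_width: 0.252
TCP rel hinge y -13.77 z 48.45 arc deg 15.87 tilt 17.2 F [-0.4  1.6  7.4]
```

View pics/w14z.png

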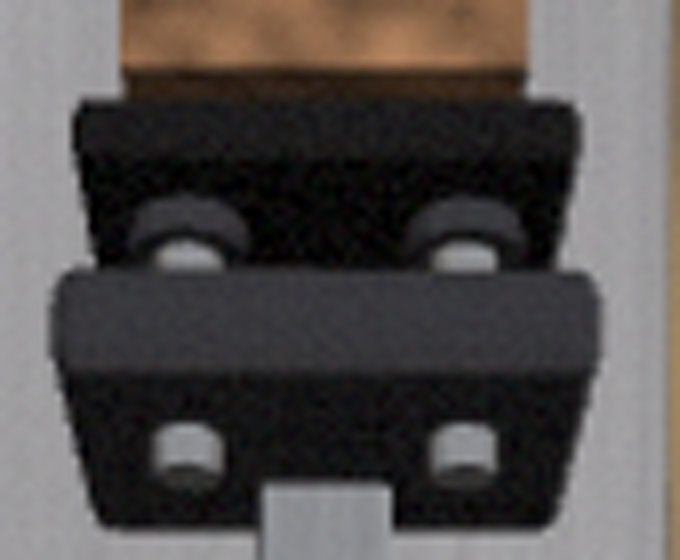

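View pics/w14.png

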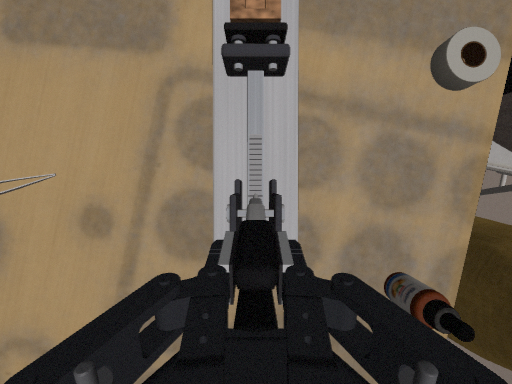

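View pics/c14c.png

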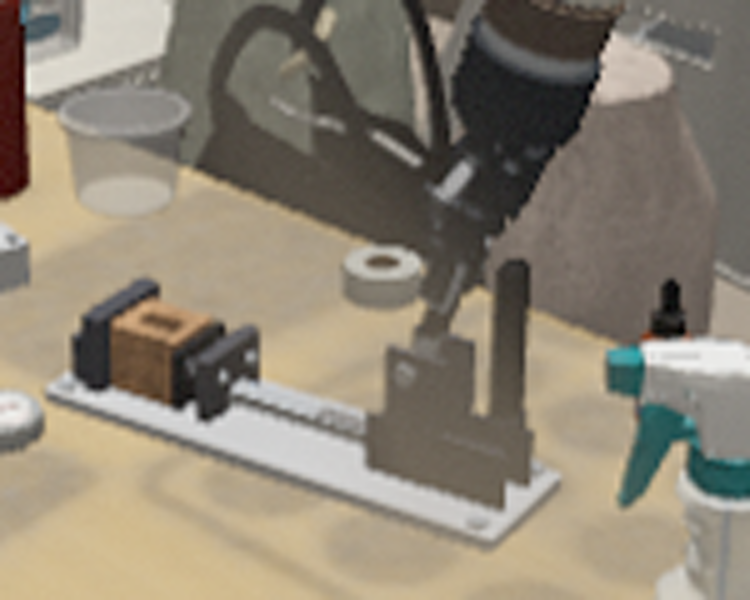

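View pics/s14c.png

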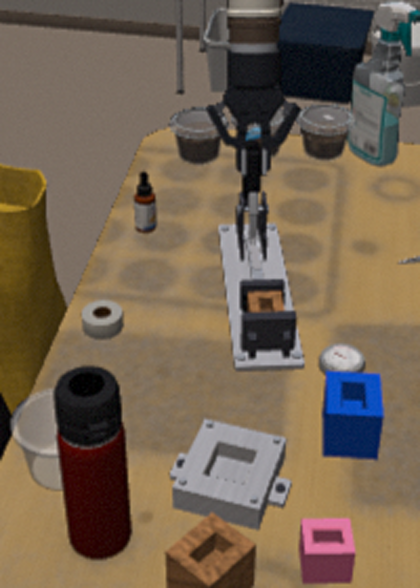

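```bash
python3 meas.py w14 padL,190,113.8,.056 jawL,184,218.8,.056 jawback,350,281,.056 blk,350,105,.06; echo w13z;  python3 meas.py w13 pad,350,99,.056 jaw,350,209,.056; echo w11z;  python3 meas.py w11 pad,350,223.5,.056 jaw,350,338.5,.056
```

```text
padL (-29.1, -16.2)
jawL (-30.2, -34.4)
jawback (-1.0, -45.2)
blk (-1.0, -17.1)
w13z
pad (-0.9, -16.0)
jaw (-0.9, -34.7)
w11z
pad (-1.3, -22.9)
jaw (-1.3, -45.3)
```

Pad pushed in by an estimated 4.7 to 5.6 mm. Holding for a second to check that it stays.

```bash
python3 -m handwheel '[{"grip":15,"dp":[-0.2,0,0],"rotation":[0,0.3,0]},{"grip":15,"dp":[-0.2,0,0],"rotation":[0,0.3,0]},{"grip":15,"dp":[-0.2,0,0],"rotation":[0,0.3,0]},{"grip":15,"dp":[-0.2,0,0],"rotation":[0,0.3,0]},{"grip":15,"dp":[-0.2,0,0],"rotation":[0,0.3,0]},{"grip":15,"dp":[-0.2,0,0],"rotation":[0,0.3,0]},{"grip":15,"dp":[-0.2,0,0],"rotation":[0,0.3,0]},{"grip":15,"dp":[-0.2,0,0],"rotation":[0,0.3,0]},{"grip":15,"dp":[-0.2,0,0],"rotation":[0,0.3,0]},{"grip":15,"dp":[-0.2,0,0],"rotation":[0,0.3,0]},{"grip":15,"dp":[-0.2,0,0],"rotation":[0,0.3,0]},{"grip":15,"dp":[-0.2,0,0],"rotation":[0,0.3,0]}]'
python3 look.py w15
python3 - <<'E'
import cv2
i=cv2.imread(f"pics/w15.png"); cv2.imwrite(f"pics/w15z.png",cv2.resize(i[10:80,215:300],None,fx=8,fy=8,interpolation=cv2.INTER_CUBIC))
E
```

```text
t: 15.37
eef_pos: [0.5605, -0.1707, 0.1334]
ee_rot: [[-0.253, 0.964, -0.077], [0.92, 0.265, 0.291], [0.301, 0.003, -0.954]]
wrist_force: [0.1, 1.6, 7.2]
gripper_width: 0.252
TCP rel hinge y -13.96 z 48.4 arc deg 16.09 tilt 17.49 F [0.1 1.6 7.2]
```

View pics/w15z.png

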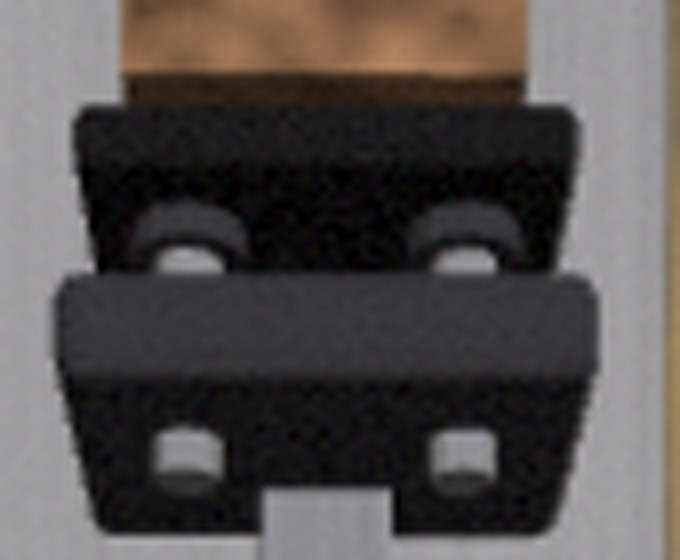

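Nothing moved during the second's hold; the block is pressed and the trigger held. Handing in.

```bash
python3 -c "
from station import env
print(env.sign_off()); s=env.get_state(); print(s['t'],s['gripper_width'],s['wrist_force'])"
```

```text
the job is handed in; nothing more can be done
None
the job is handed in; nothing more can be done
```

The block is clamped on the bed, and I handed the job in at about 15.4 s. I lifted it out of the mould, stood it between the jaws in line with them, and let go. I then pumped the trigger with one full stroke and one partial stroke, and left it pinched and held back at about 16–17°.

- **Spring:** in the last pictures the pad is pushed in about 5 mm. Estimates ran from 4.7 to 5.6 mm, depending on which free-pad picture I compared with. I judged this from the images, as there is no direct pad reading.
- **Block:** it stands upright against the fixed jaw, and nothing visibly moved over the final second of holding.
- **Forces:** the wrist force was about 7 N at the end. The highest I read was about 8 N, and readings were only taken when each move ended.
- **Bystanders:** I touched none of them, and those in view stood where they were.
- **Disagreements:** the side and wrist cameras differed by about 4–5 mm on where the block was. I used the wrist camera, and the grasp and placing fitted it. The last two small trigger nudges moved the jaw less than commanded, but within the wanted range.

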